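# Load the bearing sleeves into the gang drilling fixture

### The job

Four bronze bearing sleeves stand in a row in the channel of the drilling fixture. With your fingertips behind the last one, push the whole row together along the channel until the leading sleeve is hard up against the end stop, then tip the hinged gate over so that it lies fully down across the channel behind them. Only push: push on none of the row but the last sleeve, lift nothing, keep the sleeves upright and the row together, and leave the other things on the bench where they are.

Things in the scene. Friction and masses are not known exactly. Their poses are not given: they have to be found in the camera images.
- fixture: steel gang drilling fixture fixed to the bench: base plate 340 x 108 x 8 mm with an open-topped channel. Origin on the bench under the channel's centre line; x runs along the channel TOWARDS the end stop, y to the side where the gate is hinged, z up. Channel floor z = 8 mm, 43 mm wide (y = -21.5 to +21.5); rails each side 14 mm thick, top z = 20 mm, x = -153 to +152
- fixture_stop (a point): point on the channel floor below the end stop's face, fixture x = +130 mm; axes as the fixture's. The stop is a round button on a block, top 32 mm above the floor. Sleeves that are home have their centres at fixture x = 110, 70, 30, -10 and the last one's back at x = -30
- bush_rail (a point): middle of the top of the higher rail with four drill bushes that stands on the -y side rail, z = 36 mm, from fixture x = -25 to +149 only, y = -35.5 to -21.5 (bushes out to y = -41). Behind x = -25 both rails are low
- sleeve_1: the leading sleeve, nearest the end stop; bronze bearing sleeve, a turned ring standing on end, 40 mm diameter, 34 mm tall, 22 mm bore, about 0.22 kg; origin at the centre of its underside, z up its axis
- sleeve_2: the second sleeve; bronze bearing sleeve, a turned ring standing on end, 40 mm diameter, 34 mm tall, 22 mm bore, about 0.22 kg; origin at the centre of its underside, z up its axis
- sleeve_3: the third sleeve; bronze bearing sleeve, a turned ring standing on end, 40 mm diameter, 34 mm tall, 22 mm bore, about 0.22 kg; origin at the centre of its underside, z up its axis
- sleeve_4: the last sleeve, farthest from the end stop, the only one to push on; bronze bearing sleeve, a turned ring standing on end, 40 mm diameter, 34 mm tall, 22 mm bore, about 0.22 kg; origin at the centre of its underside, z up its axis. The four touch (gaps under 0.5 mm) and start 50 to 95 mm short of the stop; the row slides with roughly 3 to 12 N
- gate (a joint): angle of the flip-over gate (rad): 0 = closed, level across the channel (its limit); 1.57 = upright; starts leaning outwards and rests on its limit, 2.15. 0.1 kg, turns easily: pushed towards fixture -y past upright it falls shut by itself in under a second. It clears the last sleeve by 3 mm when the row is home; otherwise it lands on a sleeve and stays up
- gate_pivot (a point): the gate's hinge, axis parallel to fixture x, at fixture x = -38, y = +45, z = 27 mm. The gate is a steel bar 10 x 10 mm, 78 mm long from here, then a thin neck and a ball; it swings in the plane x = -38 (bar x = -43 to -33). The hinge lug and pin reach from x = -53 to -23, y = +36 to +54, up to z = 34 mm
- gate_knob (a point): centre of the black 18 mm ball at the free end of the gate, 93 mm from the pivot
- spare_sleeve: a fifth sleeve of the same kind, standing on the bench by the fixture; not in the row, to be left alone
- cap_screw: black cap screw standing on its head, 13 x 13 x 36 mm; leave alone
- cap_screw_b: another such cap screw standing on its head; leave alone
- journal: small bronze journal bearing standing on end, 21 mm across, 14 mm tall; leave alone
- wrench: combination wrench lying flat, 156 x 22 x 8 mm; leave alone
- dial_gauge: dial gauge lying on its back, 108 x 56 x 18 mm; leave alone
- hex_key: black hex key lying flat, 122 x 42 x 6 mm; leave alone
- calliper: calliper lying flat, 67 x 235 x 13 mm; leave alone
Things that resemble listed ones, but are neither listed nor needed, are in the scene too. Leave any blue or purple look-alike of the sleeve_1 alone.

How it is judged:
On the way, in this order (a step that is already met when the one before it is completed fails the run):
1. the whole row is home: every sleeve within 4 mm of its place against the end stop, gate still up (x of sleeve_1 in the frame of fixture above 0.106 m and x of sleeve_2 in the frame of fixture above 0.066 m and x of sleeve_3 in the frame of fixture above 0.026 m and x of sleeve_4 in the frame of fixture above -0.014 m and value of joint gate above 0.5 rad), for 0.2 s.
2. the gate lies down across the channel behind the row (value of joint gate below 0.08 rad), for 0.2 s.
At the end, for the whole second after the job is handed in: All four sleeves stand upright and at rest on the channel floor, each within 4 mm of its home place against the end stop, and the gate is down (within 0.08 rad of level) behind the last one (x of sleeve_1 in the frame of fixture above 0.106 m and x of sleeve_2 in the frame of fixture above 0.066 m and x of sleeve_3 in the frame of fixture above 0.026 m and x of sleeve_4 in the frame of fixture above -0.014 m and height (world z) of each of sleeve_1, sleeve_2, sleeve_3, sleeve_4 below 0.012 m and angle between each of sleeve_1, sleeve_2, sleeve_3, sleeve_4's own z axis and vertical below 0.1 rad and value of joint gate below 0.08 rad and linear speed of each of sleeve_1, sleeve_2, sleeve_3, sleeve_4 below 0.01 m/s); the robot touches nothing.
It fails at once if a sleeve of the row is lifted (12 mm) or tipped (0.35 rad) (height (world z) of any of sleeve_1, sleeve_2, sleeve_3, sleeve_4 above 0.02 m or angle between any of sleeve_1, sleeve_2, sleeve_3, sleeve_4's own z axis and vertical above 0.35 rad).
It fails at once if the row is pulled apart: more than 15 mm between neighbours (horizontal distance between sleeve_1 and sleeve_2 above 0.055 m or horizontal distance between sleeve_2 and sleeve_3 above 0.055 m or horizontal distance between sleeve_3 and sleeve_4 above 0.055 m).
It fails at once if the fingers push on one of the first three sleeves (contact force between the fingers and sleeve_1 above 2 N or contact force between the fingers and sleeve_2 above 2 N or contact force between the fingers and sleeve_3 above 2 N).
It fails at once if another thing on the bench is moved by more than 15 mm (distance of any of spare_sleeve, cap_screw, cap_screw_b, wrench, dial_gauge from where it was at the start of the episode above 0.015 m).
It also fails if it takes over 45 s, if anything falls off the work surface, if the arm or the gripper's body presses on something with over 40 N, if the wrist force passes 120 N, or if a joint passes its speed limit or range.

### The arm

A 6-joint arm with a two-finger parallel gripper is mounted at the origin on a cart in front of the work surface, level with it; the furniture and walls round the work are solid. World frame = base frame: x ahead of the robot, y to its left, z up, the work surface at z = 0. Lengths are in m, angles in rad, forces in N, time in s.
With the tool pointing down it reaches from about 0.25 to 0.775 m from the base axis. Payload 8.9 kg.
Tool frame: the origin (TCP) lies midway between the tips of the shut fingers; the grasp point (between the pads) lies 19 mm behind it (ctrl.grasp_offset is the distance from the TCP to the grasp point, in m); z points along the fingers, y is the line along which they close (so a half turn about z gives the same grasp; the last joint's range is limited). The gripper opens to 85 mm and grips with 20 to 120 N. Pads are 22 mm wide; open, the fingers measure 114 mm over their backs; the gripper's body (76 mm by 85 mm) begins 54 mm behind the grasp point. The pads swing forward as they close: fully open they stand 13 mm farther back than shut.
Start: joints at [1.023, 0.291, -0.153, 1.127, 0, 1.431], TCP at [0.209, 0.482, 0.231] pointing down, gripper open.
Joint ranges: [-2.52, 2.52], [-0.91, 1.74], [-1.3, 1.37], [-1.96, 2.02], [-1.52, 1.47], [-3.14, 3.14]. Speed limits (rad/s): [2.22, 2.22, 2.79, 3.14, 3.14, 3.14].

### API

Orientations are given as a unit quaternion [x, y, z, w].
In Python, from cell import ctrl gives the robot as it stands. The module is installed in compiled form; this text tells all that it offers.
- The arm moves only by the tool play_rows, never from a script. Its argument "increments" is a list that holds one entry, the list of rows, each a list of 6 numbers: the shift along the tool's x, y, z in m, then the turn, a rotation vector about the tool's x, y, z in rad. In form: [[[dx, dy, dz, wx, wy, wz], ...]]. A call has 1 to 20 rows; each row is the pose to reach, as a shift and turn from the pose commanded when the call began, along the tool's axes at that moment; what a row does not reach only later rows make up. A row lasts 1/12 s, in which the tool goes at most 41.7 mm and 7.16 degrees, less where a joint would pass 70% of its speed; a pose out of reach is approached as far as the arm can. A call with a gripper value outside its range is refused whole. "fingers" is the gripper's target within -1 to 1 (shut at 1, half-way at 0, fully open at -1), set as the call begins (left out, the last holds). The fingers move at their own pace and stop on an object; "squeeze" is the grip in N (left out, the last holds). Time passes only in rows, so rows that repeat a pose let the fingers close. It gives the time, the measured TCP pose, the force, the opening and the grip force at its end, in the units of the state.
- ctrl.get_state(): the state, without advancing time (a new reading comes with each control period).
- ctrl.snapshot(name): name is "side" or "top"; returns a dict with "color" (384x512x3 uint8, red, green, blue), "z_map" (384x512 float32, m along the optical axis (not along the pixel's ray), 0 where there is no reading), "fx", "fy", "cx", "cy" (pixels), "origin" and "attitude" of the camera in the world. Camera axes: x right, y down, z forward; pixel columns grow to the right and rows downward; lengths in m; the calibration is good to about 2 mm. A picture is of the moment at which its call begins.
- ctrl.hand_in(): hands the job in; it is judged then, once.
The state is a dict: "time": time; "joint_pos": joint angles; "joint_vel": joint speeds; "joint_torque": joint torques, N m; "position": TCP position; "orientation": TCP orientation; "wrist_force": force on the tool from outside, world axes, zero at the start; "wrist_torque": the same for the moment, N m; "width": finger opening in m; "gripper_force": force on a finger pad.
Only numpy, scipy, OpenCV 4.12 (cv2) and the standard library are available. Lean on these libraries where they do the work, as an engineer would, in place of code of your own. Each camera call takes 0.05 s, during which the arm holds its last target. There are 200 camera calls.

## Working session

There is one attempt and no reset: what is moved stays moved. The work goes in short steps, Python scripts to look and compute and a tool call to move; the robot and the scene stay as the last step left them, time stands still between calls to the robot, and variables do not carry over. Pictures are saved under pics/ and viewed, at most 10 in all, crops included, and the job is handed in when it is done.

Besides the shell and the picture viewer there is one more tool, called after ">>>" as name([rows], argument=value, ...), one row to a line, values as JSON. play_rows: Moves the arm, as the interface text tells. Its arguments: {"type":"object","properties":{"increments":{"type":"array"},"fingers":{"type":"number"},"squeeze":{"type":"number"}},"required":["increments"]}

```bash
mkdir -p pics
cat > h.py <<'E'
import numpy as np, cv2
from cell import ctrl
from scipy.spatial.transform import Rotation as R
def snap(n,save=None):
    s=ctrl.snapshot(n); np.savez('%s.npz'%n,**s)
    if save: cv2.imwrite('pics/'+save,s['color'][:,:,::-1])
    return s
def rot(a):
    a=np.array(a); return a if a.shape==(3,3) else R.from_quat(a).as_matrix()
def pt(s,u,v,z=None):
    A=rot(s['attitude']);o=np.array(s['origin'])
    d=A@np.array([(u-s['cx'])/s['fx'],(v-s['cy'])/s['fy'],1])
    k=float(s['z_map'][int(v),int(u)]) if z is None else (z-o[2])/d[2]
    return o+k*d
def pix(s,p):
    c=rot(s['attitude']).T@(np.array(p)-np.array(s['origin'])); return s['fx']*c[0]/c[2]+s['cx'],s['fy']*c[1]/c[2]+s['cy']
E
python3 - <<'E'
from h import *
for n in('top','side'):
    s=snap(n,n+'0.png'); print(n,s['fx'],s['origin'],s['attitude'])
st=ctrl.get_state();print(st['time'],st['position'],st['orientation'],st['width'],st['wrist_force'],ctrl.grasp_offset)
E
```

```text
top 368.34080329572276 [0.42229975 0.16548763 1.23601604] [ 0.7061794  -0.70587418  0.03716375 -0.04087971]
side 364.1812158657991 [0.52334359 1.02725702 0.78782508] [-0.01481632  0.90979065 -0.41478495  0.00385836]
0.1 [0.20849241 0.48141309 0.23080543] [ 2.03004391e-01  9.79177659e-01 -5.41871690e-04 -1.88527315e-04] 0.0855359391926208 [-0.35385414 -0.22489029  0.02521651] 0.0187
```

View pics/top0.png

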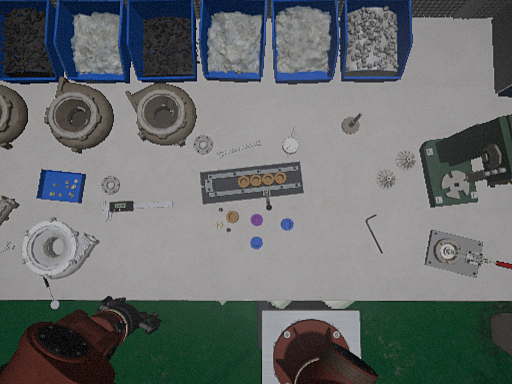

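View pics/side0.png

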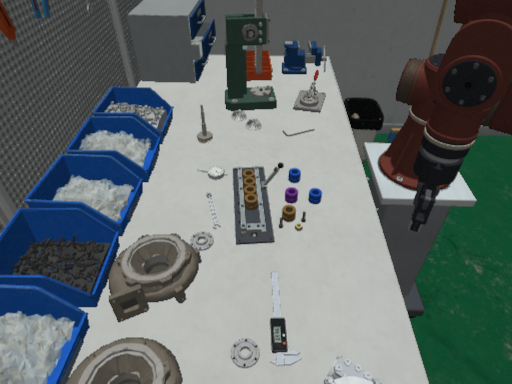

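The top view shows the fixture at about (252,183), with the end stop on the left at (207,185). The row of four bronze sleeves spans (242,181) to (281,177), and the gate knob is at (269,207).

Things that could be taken for the last sleeve:
- bronze row ends at (242,181) and (281,177)
- spare bronze sleeve at (232,216)
- purple look-alike at (257,220)
- blue look-alikes at (287,224) and (257,243)

The gate hinge is on the lower side of the image, so fixture +y points down and +x points left. That makes sleeve_4 the one at (281,177). I'll check this in a close crop.

Run:
```python
from h import *
s=dict(np.load('top.npz'));c=s['color'][150:240,190:315,::-1]
cv2.imwrite('pics/crop1.png',cv2.resize(c,None,fx=6.4,fy=6.4,interpolation=cv2.INTER_CUBIC))
# base plate / rail extents from depth: world height map
v,u=np.mgrid[150:240,190:315]
A=rot(s['attitude']);z=s['z_map'][150:240,190:315]
P=np.stack([(u-s['cx'])/s['fx']*z,(v-s['cy'])/s['fy']*z,z],-1)@A.T+s['origin']
np.save('P.npy',P)
m=(P[...,2]>.034)&(P[...,2]<.05)
print('bench z',np.median(P[-10:,...,2]))
```

```text
bench z -0.0012865381580999813
```

View pics/crop1.png

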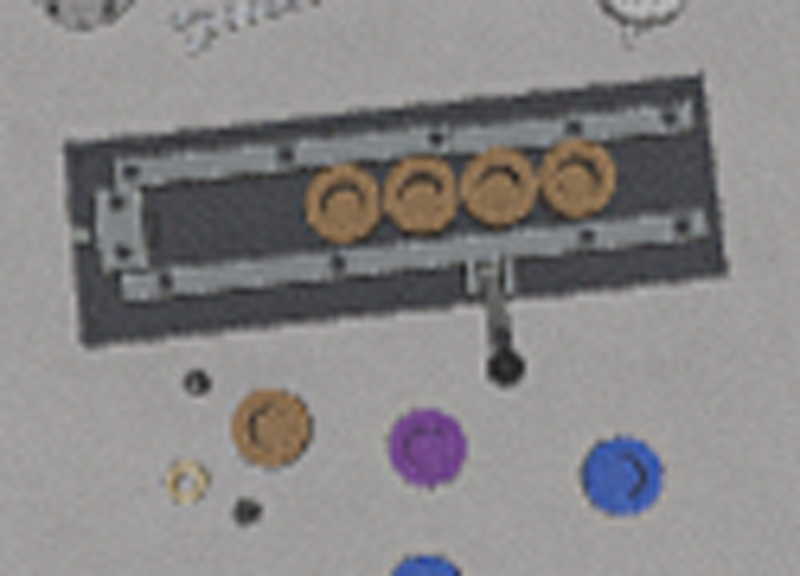

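The crop shows the four bronze sleeves at (344,204), (422,194), (499,187) and (577,179), with the stop at (120,230). Sleeve_4 is the one at (577,179). The plate corners are (66,142), (702,74), (727,273) and (86,346), the hinge is at (489,275) and the knob at (505,367).

```bash
cat >> h.py <<'E'
def crop2pt(s,x,y,z): return pt(s,190+(x+.5)/6.4-.5,150+(y+.5)/6.4-.5,z)
E
python3 - <<'E'
from h import *
s=dict(np.load('top.npz'))
C=np.array([crop2pt(s,x,y,.008) for x,y in [(66,142),(702,74),(727,273),(86,346)]])
o=C.mean(0)[:2];ex=(C[0]+C[3]-C[1]-C[2])[:2];print('len',np.linalg.norm(ex)/2,'wid',np.linalg.norm((C[0]+C[1]-C[2]-C[3])[:2])/2)
S=np.array([crop2pt(s,x,y,.042)[:2] for x,y in [(344,204),(422,194),(499,187),(577,179)]])
ds=S[0]-S[3];print('yaw plate',np.arctan2(ex[1],ex[0]),'yaw row',np.arctan2(ds[1],ds[0]),'len',np.linalg.norm(ds))
yaw=np.arctan2(ex[1],ex[0]);e=np.array([np.cos(yaw),np.sin(yaw)]);f=np.array([-e[1],e[0]])
def fx(p): return ((np.array(p)[...,:2]-o)@np.stack([e,f],1)*1000).round(1)
print('o',o);print(fx(S))
print('hinge',fx(crop2pt(s,489,275,.034)),'knob',fx(crop2pt(s,505,367,.105)),'stop block',fx(crop2pt(s,120,230,.04)))
for x,y in[(120,170),(690,115),(705,225),(125,287)]:print('rail end',fx(crop2pt(s,x,y,.02)))
E
```

```text
len 0.33699008938325914 wid 0.10714214272347998
yaw plate 1.6816196052337251 yaw row 1.6785749820715077 len 0.11963089992951537
o [0.56877702 0.19312081]
[[ 25.6  -1. ]
 [-14.5  -1.7]
 [-54.   -0.9]
 [-94.1  -0.6]]
hinge [-44.1  42.6] knob [-44.8  93.8] stop block [140.8  -0.5]
rail end [140.3 -34.3]
rail end [-158.   -30.3]
rail end [-158.8   27.9]
rail end [143.6  26.8]
```

```bash
cat >> h.py <<'E'
yaw=1.681;e=np.array([np.cos(yaw),np.sin(yaw),0]);f=np.array([-e[1],e[0],0])
O=np.array([.56878,.19312,0])-.0065*e-.0015*f
def W(x,y,z): return O+x*e+y*f+np.array([0,0,z])
def inc(x,y,z):
    st=ctrl.get_state();A=rot(st['orientation'])
    T=np.stack([e,-f,[0,0,-1]],1)
    print('t',st['time'],'fix now',fixp(st['position']).round(4),'inc',(A.T@(W(x,y,z)-st['position'])).round(4),R.from_matrix(A.T@T).as_rotvec().round(4))
def fixp(p):
    d=np.array(p)-O; return np.array([d@e,d@f,d[2]])
E
python3 -c "
from h import *
print(W(-.138,0,.1)); inc(-.138,0,.1)"
```

```text
[0.58616312 0.04966155 0.1       ]
t 0.1 fix now [0.3327 0.3279 0.2308] inc [-0.5182 -0.2459  0.131 ] [-1.1000e-03  5.0000e-04  1.0517e+00]
```

>>> play_rows([
  [[-0.13,-0.06,0.01,0,0,0.26],[-0.26,-0.12,0.02,0,0,0.52],[-0.39,-0.18,0.02,0,0,0.78],[-0.518,-0.246,0.02,0,0,1.052],[-0.518,-0.246,0.02,0,0,1.052],[-0.518,-0.246,0.02,0,0,1.052],[-0.518,-0.246,0.02,0,0,1.052],[-0.518,-0.246,0.02,0,0,1.052],[-0.518,-0.246,0.02,0,0,1.052],[-0.518,-0.246,0.02,0,0,1.052],[-0.518,-0.246,0.02,0,0,1.052],[-0.518,-0.246,0.02,0,0,1.052],[-0.518,-0.246,0.02,0,0,1.052],[-0.518,-0.246,0.02,0,0,1.052],[-0.518,-0.246,0.02,0,0,1.052],[-0.518,-0.246,0.02,0,0,1.052],[-0.518,-0.246,0.02,0,0,1.052],[-0.518,-0.246,0.02,0,0,1.052]],
], fingers=1)

```text
time: 1.6
position: [0.5854, 0.051, 0.2112]
orientation: [0.667, 0.745, -0.0, -0.0]
wrist_force: [-0.2, -0.3, -0.1]
width: -0.0001
gripper_force: 0.0
```

```bash
python3 -c "
from h import *
inc(-.138,0,.07);print(ctrl.get_state()['width'])"
```

```text
t 1.6 fix now [-0.1366  0.0006  0.2112] inc [-0.0015  0.0007  0.1412] [-0.0008 -0.0004  0.0008]
-0.00013070774565303607
```

Now I'll lower to 6 cm and take a closer look.

>>> play_rows([
  [[-0.001,0.001,0.03,0,0,0],[-0.002,0.001,0.06,0,0,0],[-0.002,0.001,0.1,0,0,0],[-0.002,0.001,0.13,0,0,0],[-0.002,0.001,0.15,0,0,0],[-0.002,0.001,0.15,0,0,0],[-0.002,0.001,0.15,0,0,0]],
])

```text
time: 2.18
position: [0.5864, 0.0492, 0.0612]
orientation: [0.667, 0.745, -0.001, -0.001]
wrist_force: [0.9, 0.5, 1.4]
width: -0.0001
gripper_force: 0.0
```

Run:
```python
from h import *
s=snap('side');t=snap('top')
a=cv2.resize(s['color'][150:250,215:315],None,fx=4,fy=4,interpolation=2)
b=cv2.resize(t['color'][150:250,215:315],None,fx=4,fy=4,interpolation=2)
cv2.imwrite('pics/c2.png',np.hstack([a,b])[:,:,::-1])
p=ctrl.get_state()['position'];u=pix(s,p);print('tip side crop',(u[0]-215)*4,(u[1]-150)*4)
for q in [W(-.153,0,.008),W(-.1076,0,.008),W(-.0676,0,.042)]:
  u=pix(s,q);print((u[0]-215)*4,(u[1]-150)*4)
inc(-.138,0,.014)
```

```text
tip side crop 125.81828722743307 32.62661055438548
128.38566384833234 74.35505667562097
131.4529223095185 107.55854054434735
133.7886495974036 106.39258480081708
t 2.2833 fix now [-0.1391 -0.0021  0.0631] inc [ 0.0011 -0.0022  0.0491] [0.0024 0.0004 0.0007]
```

View pics/c2.png

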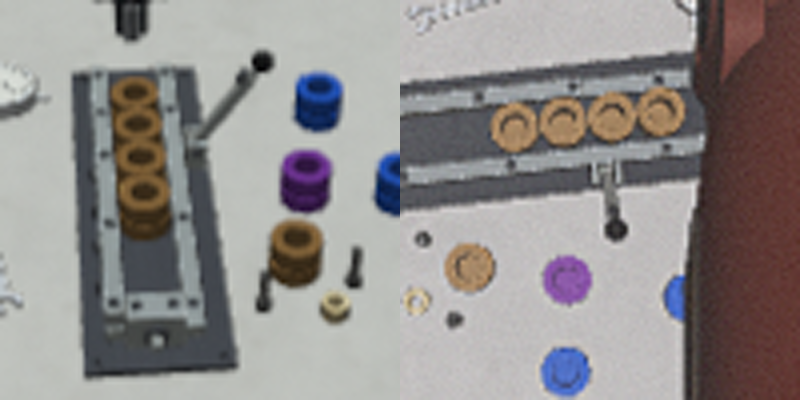

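The side crop shows the closed fingertips at (130,38), behind sleeve_4 at (135,92) and on the channel line. The gate is up, with its knob at (262,62). I'll lower into the channel.

>>> play_rows([
  [[0,-0.001,0.012,0,0,0],[0,-0.001,0.024,0,0,0],[0,-0.001,0.036,0,0,0],[0,-0.001,0.046,0,0,0],[0,-0.001,0.046,0,0,0],[0,-0.001,0.046,0,0,0]],
])

```text
time: 2.78
position: [0.5868, 0.0482, 0.0161]
orientation: [0.667, 0.745, 0.0, 0.0]
wrist_force: [0.8, 0.3, 1.1]
width: -0.0002
gripper_force: 0.0
```

```bash
python3 -c "
from h import *
inc(-.041,0,.015);print(ctrl.get_state()['wrist_force'])"
```

```text
t 2.7833 fix now [-0.1395 -0.0005  0.0161] inc [ 0.0985 -0.0005  0.0011] [ 0.0007  0.0001 -0.0001]
[0.76838189 0.28315695 1.09119646]
```

>>> play_rows([
  [[0.005,-0.001,0,0,0,0],[0.01,-0.001,0,0,0,0],[0.015,-0.001,0,0,0,0],[0.019,-0.001,0,0,0,0],[0.023,-0.001,0,0,0,0],[0.027,-0.001,0,0,0,0],[0.031,-0.001,0,0,0,0],[0.035,-0.001,0,0,0,0],[0.039,-0.001,0,0,0,0],[0.043,-0.001,0,0,0,0],[0.047,-0.001,0,0,0,0],[0.051,-0.001,0,0,0,0],[0.055,-0.001,0,0,0,0],[0.059,-0.001,0,0,0,0],[0.063,-0.001,0,0,0,0],[0.067,-0.001,0,0,0,0],[0.071,-0.001,0,0,0,0],[0.075,-0.001,0,0,0,0],[0.078,-0.001,0,0,0,0],[0.08,-0.001,0,0,0,0]],
])

```text
time: 4.45
position: [0.5773, 0.1268, 0.0158]
orientation: [0.667, 0.745, -0.0, 0.001]
wrist_force: [-0.2, -6.6, 4.0]
width: 0.0
gripper_force: 3.5
```

```bash
python3 -c "
from h import *
inc(-.041,0,.015);print(ctrl.get_state()['wrist_force']);s=snap('side')
cv2.imwrite('pics/c3.png',cv2.resize(s['color'][150:250,215:315],None,fx=5,fy=5,interpolation=2)[:,:,::-1])"
```

```text
t 4.45 fix now [-0.0603  0.0004  0.0158] inc [0.0193 0.0004 0.0007] [ 0.001   0.0026 -0.0008]
[-0.22616807 -6.56334668  3.98128372]
```

View pics/c3.png

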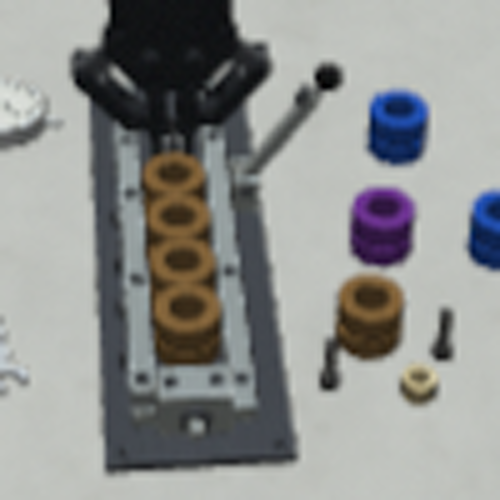

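The row is together at (175,175) to (187,310), with the stop at (195,385) and 3–4 cm still to go. The right-hand knuckle at (258,60) will come near the leaning gate, so I'll measure that clearance.

Run:
```python
from h import *
s=dict(np.load('side.npz'))
v,u=np.mgrid[130:200,210:300];z=s['z_map'][130:200,210:300]
P=np.stack([(u-s['cx'])/s['fx']*z,(v-s['cy'])/s['fy']*z,z],-1)@rot(s['attitude']).T+s['origin']
F=np.stack([(P-O)@e,(P-O)@f,P[...,2]],-1).reshape(-1,3)*1000
for lo in range(20,150,10):
    m=(F[:,2]>lo)&(F[:,2]<lo+10)&(F[:,0]<-30)&(F[:,0]>-150)
    a=F[m&(F[:,0]<-46)];b=F[m&(F[:,0]>-46)&(F[:,1]>30)]
    print(lo,'hand y',a[:,1].min().round(),np.sort(a[:,1])[-3:].round() ,'x max',a[:,0].max().round(),'gate y', np.sort(b[:,1])[[0,-1]].round() if len(b) else None)
```

```text
20 hand y -126.0 [165. 165. 169.] x max -47.0 gate y [32. 39.]
30 hand y -12.0 [169. 170. 171.] x max -48.0 gate y [38. 57.]
40 hand y -12.0 [11. 14. 14.] x max -48.0 gate y [50. 63.]
50 hand y -12.0 [14. 14. 17.] x max -47.0 gate y [54. 66.]
60 hand y -27.0 [29. 32. 36.] x max -46.0 gate y [62. 75.]
70 hand y -40.0 [39. 39. 42.] x max -46.0 gate y [69. 81.]
80 hand y -45.0 [48. 48. 51.] x max -46.0 gate y [41. 90.]
90 hand y -54.0 [54. 57. 57.] x max -46.0 gate y [78. 90.]
100 hand y -57.0 [62. 63. 63.] x max -46.0 gate y [ 57. 102.]
110 hand y -57.0 [60. 61. 61.] x max -47.0 gate y [ 89. 105.]
120 hand y -41.0 [42. 43. 46.] x max -46.0 gate y None
130 hand y -38.0 [41. 42. 42.] x max -46.0 gate y None
140 hand y -34.0 [-31.  38.  38.] x max -49.0 gate y [31. 35.]
```

There is over 20 mm of clearance, so I'll continue and finish in small steps.

>>> play_rows([
  [[0.003,0,0,0,0,0],[0.006,0,0,0,0,0],[0.009,0,0,0,0,0],[0.012,0,0,0,0,0],[0.014,0,0,0,0,0],[0.016,0,0,0,0,0],[0.016,0,0,0,0,0]],
])

```text
time: 5.08
position: [0.5755, 0.1429, 0.0158]
orientation: [0.667, 0.745, -0.0, 0.001]
wrist_force: [1.1, -4.5, 3.5]
width: -0.0003
gripper_force: 2.4
```

>>> play_rows([
  [[0.001,0,0,0,0,0],[0.002,0,0,0,0,0],[0.002,0,0,0,0,0]],
])

```text
time: 5.33
position: [0.5753, 0.1446, 0.0158]
orientation: [0.667, 0.745, -0.0, 0.001]
wrist_force: [0.8, -5.2, 3.4]
width: -0.0002
gripper_force: 3.0
```

Not at the stop yet, so I'll keep advancing slowly.

>>> play_rows([
  [[0.001,0,0,0,0,0],[0.002,0,0,0,0,0],[0.003,0,0,0,0,0],[0.003,0,0,0,0,0]],
])

```text
time: 5.67
position: [0.5752, 0.1458, 0.0158]
orientation: [0.668, 0.744, -0.002, 0.002]
wrist_force: [1.3, -13.7, 3.1]
width: 0.0
gripper_force: 7.2
```

>>> play_rows([
  [[0.001,0,0,0,0,0],[0.002,0,0,0,0,0],[0.002,0,0,0,0,0]],
])

```text
time: 5.92
position: [0.5752, 0.1461, 0.0159]
orientation: [0.668, 0.744, -0.003, 0.004]
wrist_force: [2.6, -22.3, 4.3]
width: 0.0003
gripper_force: 11.2
```

```bash
python3 -c "
from h import *
inc(-.041,0,.015);print(ctrl.get_state()['wrist_force']);s=snap('side')
cv2.imwrite('pics/c4.png',cv2.resize(s['color'][160:250,215:315],None,fx=6,fy=6,interpolation=2)[:,:,::-1])"
```

```text
t 5.9167 fix now [-0.041   0.0003  0.0159] inc [-0.      0.0003  0.0009] [ 0.0009  0.0091 -0.0031]
[  2.55691217 -22.3030877    4.28338314]
```

View pics/c4.png

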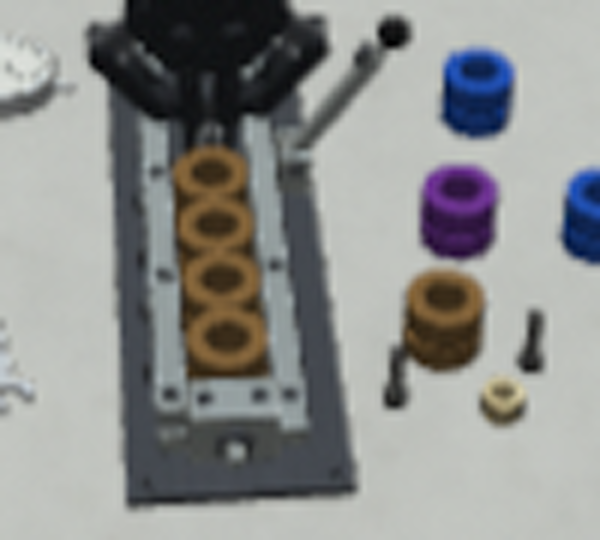

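The force rose to 22 N with the TCP stopped at x = -41 mm, as predicted. The leading sleeve at (228,335) is hard against the stop at (230,395). I'll back off and rise.

>>> play_rows([
  [[-0.006,0,0,0,0,0],[-0.012,0,0,0,0,0],[-0.02,0,0,0,0,0],[-0.025,0,-0.02,0,0,0],[-0.03,0,-0.06,0,0,0],[-0.03,0,-0.1,0,0,0],[-0.03,0,-0.14,0,0,0],[-0.03,0,-0.17,0,0,0],[-0.03,0,-0.17,0,0,0],[-0.03,0,-0.17,0,0,0]],
])

```text
time: 6.8
position: [0.5787, 0.1207, 0.1874]
orientation: [0.667, 0.745, 0.002, 0.001]
wrist_force: [-0.7, -0.8, -0.6]
width: 0.0
gripper_force: 0.0
```

```bash
python3 -c "
from h import *
inc(-.038,.125,.085)
s=snap('side')
cv2.imwrite('pics/c5.png',cv2.resize(s['color'][160:250,215:315],None,fx=6,fy=6,interpolation=2)[:,:,::-1])"
```

```text
t 6.8 fix now [-0.0666 -0.0004  0.1874] inc [ 0.0285 -0.1258  0.1019] [ 0.004  -0.0003  0.    ]
```

View pics/c5.png

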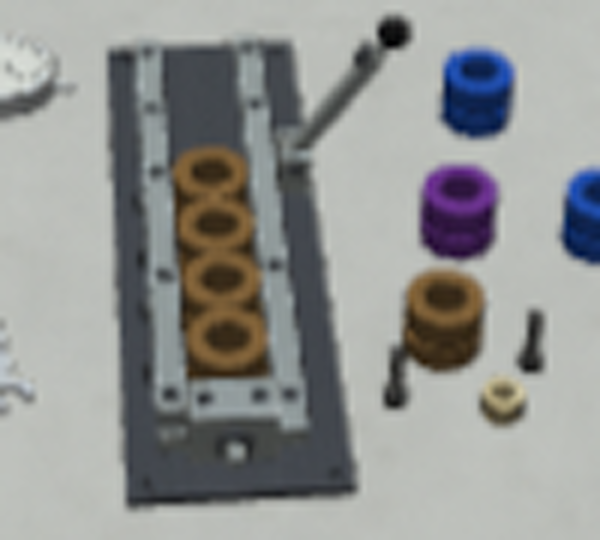

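The row is home, with sleeves at (210,170) to (228,335), and the gate is still leaning out with its knob at (394,32). I'll go over the gate to its outer side and come down to z ≈ 95 mm.

>>> play_rows([
  [[0.01,-0.04,0,0,0,0],[0.02,-0.08,0,0,0,0],[0.028,-0.11,0,0,0,0],[0.028,-0.13,0,0,0,0],[0.028,-0.133,0,0,0,0],[0.028,-0.133,0.03,0,0,0],[0.028,-0.133,0.06,0,0,0],[0.028,-0.133,0.085,0,0,0],[0.028,-0.133,0.092,0,0,0],[0.028,-0.133,0.092,0,0,0],[0.028,-0.133,0.092,0,0,0]],
])

```text
time: 7.77
position: [0.4423, 0.1337, 0.0933]
orientation: [0.667, 0.745, -0.0, -0.0]
wrist_force: [0.4, 0.3, 1.1]
width: 0.0001
gripper_force: 0.0
```

```bash
python3 -c "
from h import *
inc(-.038,.042,.095)
s=snap('side')
cv2.imwrite('pics/c6.png',cv2.resize(s['color'][130:230,215:315],None,fx=5,fy=5,interpolation=2)[:,:,::-1])"
```

```text
t 7.7667 fix now [-0.0386  0.1338  0.0933] inc [ 0.0007  0.0918 -0.0018] [-0.001  -0.     -0.0004]
```

View pics/c6.png

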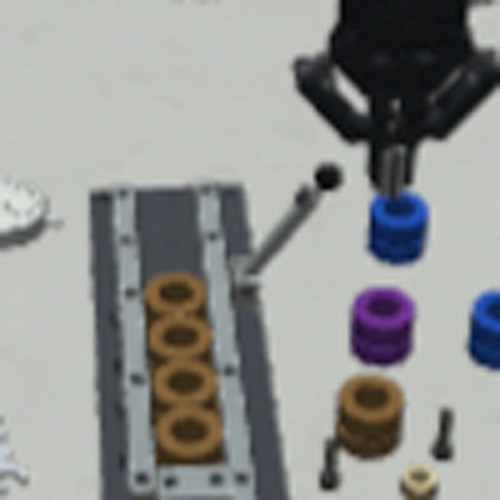

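The fingertips at (395,185) are just outside the knob at (327,177) and level with it. I'll push towards -y.

>>> play_rows([
  [[0,0.008,-0.001,0,0,0],[0,0.016,-0.001,0,0,0],[0,0.024,-0.001,0,0,0],[0,0.032,-0.001,0,0,0],[0,0.04,-0.001,0,0,0],[0,0.048,-0.001,0,0,0],[0,0.056,-0.001,0,0,0],[0,0.064,-0.001,0,0,0],[0,0.072,-0.001,0,0,0],[0,0.079,-0.001,0,0,0],[0,0.086,-0.001,0,0,0],[0,0.092,-0.001,0,0,0],[0,0.092,-0.001,0,0,0]],
])

```text
time: 8.9
position: [0.5349, 0.144, 0.0943]
orientation: [0.667, 0.745, 0.0, 0.0]
wrist_force: [0.1, 0.3, -0.9]
width: -0.0001
gripper_force: 0.0
```

>>> play_rows([
  [[0,-0.02,-0.02,0,0,0],[0,-0.04,-0.06,0,0,0],[0,-0.06,-0.1,0,0,0],[0,-0.08,-0.1,0,0,0],[0,-0.12,-0.1,0,0,0],[0,-0.12,-0.1,0,0,0],[0,-0.12,-0.1,0,0,0],[0,-0.12,-0.1,0,0,0],[0,-0.12,-0.1,0,0,0],[0,-0.12,-0.1,0,0,0]],
])

```text
time: 9.73
position: [0.4153, 0.1308, 0.1942]
orientation: [0.667, 0.745, 0.0, 0.0]
wrist_force: [0.8, -0.1, -0.5]
width: -0.0003
gripper_force: 0.0
```

```bash
python3 -c "
from h import *
s=snap('side')
cv2.imwrite('pics/c7.png',cv2.resize(s['color'][150:250,215:315],None,fx=5,fy=5,interpolation=2)[:,:,::-1])"
```

```text
(no output)
```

View pics/c7.png

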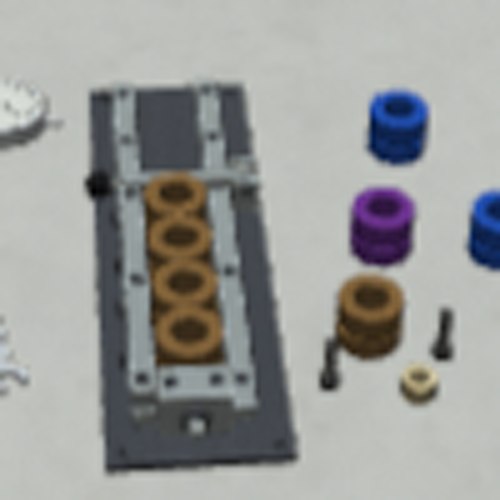

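The gate bar lies across the channel behind sleeve_4, from the hinge at (245,180) to the knob at (98,185), and the row is still home. I'll check that the knob is where a level gate puts it, then hand in.

```bash
python3 -c "
from h import *
s=dict(np.load('side.npz'))
for z in(.027,.042):
  u=pix(s,W(-.038,-.048,z));print((u[0]-215)*5,(u[1]-150)*5)
u=pix(s,W(-.038,-.048,.027));print(fixp(pt(s,*u)))
print(ctrl.hand_in())"
```

```text
95.04567994645114 184.1371048950117
94.13414198571445 166.20278906837896
[-0.03356572 -0.04798525  0.03083999]
the job is handed in; nothing more can be done
None
```

The row is home against the end stop and the gate lies level behind it: the last picture and the knob position both agree, and the job is handed in, but `hand_in()` returned no verdict.

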